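# Reload the wagons in reverse order

## Robot

A 6-joint arm with a two-finger parallel gripper is mounted at the origin on the work surface. World frame = base frame: x ahead of the robot, y to its left, z up, the work surface at z = 0. Lengths are in mm, angles in rad, forces in N, time in s.
With the tool pointing down it reaches from about 275 to 750 mm from the base axis. Payload 10.2 kg.
Tool frame: the origin (TCP) lies between the finger pads; the fingertips stand 17 mm ahead of it and the grasp point (between the pads) lies 2 mm behind it; z points along the fingers, y is the line along which they close (so a half turn about z gives the same grasp; the last joint's range is limited). The gripper opens to 85 mm and grips with 20 to 120 N. Pads are 22 mm wide; open, the fingers measure 114 mm over their backs; the gripper's body (76 mm by 85 mm) begins 54 mm behind the grasp point. The pads swing forward as they close: fully open they stand 13 mm farther back than shut.
Start: joints at [-1.359, 0.313, 1.498, -0, 1.331, -0.223], TCP at [221.134, -476.163, 248.294] pointing down, gripper open.
Joint ranges: [-2.94, 2.94], [-0.97, 2.17], [0.19, 2.56], [-1.23, 4.37], [0.02, 3.11], [-2.88, 2.88]. Speed limits (rad/s): [2.39, 2.39, 3.01, 3.14, 3.14, 3.14].

## Interface

Orientations are given as a unit quaternion [w, x, y, z].
In Python, from rig import * gives the robot as it stands.
- The arm moves only by the tool step_arm, never from a script. Its argument "commands" is text: rows parted by semicolons, each of 7 numbers parted by spaces: the opening, from 0 (shut) to 1 (fully open), then the shift along the tool's x, y, z in cm, then the turn, a rotation vector about the tool's x, y, z in rad. In form: hand x y z rx ry rz; .... A call has 1 to 20 rows; each row is the pose to reach, as a shift and turn from the pose commanded when the call began, along the tool's axes at that moment; what a row does not reach only later rows make up. A row lasts 1/12 s, in which the tool goes at most 41.7 mm and 7.16 degrees, less where a joint would pass 70% of its speed; a pose out of reach is approached as far as the arm can. A call with a gripper value outside its range is refused whole. The fingers move at their own pace and stop on an object; "newtons" is the grip in N (left out, the last holds). Time passes only in rows, so rows that repeat a pose let the fingers close. It gives the time, the measured TCP pose, the force, the opening and the grip force at its end, in the units of the state.
- sense(): the state, without advancing time (a new reading comes with each control period).
- capture(name): name is "scene" or "top"; returns the picture (480x640x3 uint8, red, green, blue); there is no depth.
- camera_model(name): a dict with "mtx" (3x3 intrinsics, pixels), "eye" and "rotation" of the camera in the world. Camera axes: x right, y down, z forward; pixel columns grow to the right and rows downward; lengths in mm; the calibration is good to about 2 mm. A picture is of the moment at which its call begins. camera_model takes no time and is no camera call.
- finish_job(): hands the job in; it is judged then, once.
Trained networks look in the newest picture that a camera, given by its name, has taken for a name from the list of things; names that differ only in an ending like _2 or _b are one class to them, and where a whole thing is asked for, a point or a joint stands for the part that bears it (a point fixed in the world has none). Each returns a list of dicts, best first, with "score" (0 to 1); they miss things now and then, are a little off and sometimes report something else, mostly with a low value. They report only what shows in the picture. A call takes as long as a camera call. They do not tell look-alikes from the thing itself.
- search_frame(camera, label): "rect" ([centre column, centre row, width, height] in pixels, round what is visible of it).
- trace(camera, label): "mask" (480x640 bool, what is visible of it) and "rect" ([centre column, centre row, width, height] in pixels, round what is visible of it).
- spot_point(camera, label): "xy" ([column, row] in pixels: a listed point, or the origin of a listed thing).
The state is a dict: "time_s": time; "joints": joint angles; "dq": joint speeds; "tau": joint torques, N m; "eef_pos": TCP position; "ee_rot": TCP orientation; "force": force on the tool from outside, world axes, zero at the start; "wrist_torque": the same for the moment, N m; "grip_width": opening from 0.0 (shut) to 1.0 (fully open); "grip_force": force on a finger pad.
Only numpy, scipy, OpenCV 4.12 (cv2) and the standard library are available. Lean on these libraries where they do the work, as an engineer would, in place of code of your own. Each camera call takes 0.05 s, during which the arm holds its last target. There are 200 camera calls.

## Task

The four model wagons stand in a row in the wooden tray: move all four to the black carrying tray, one to a lane, so that their order from left to right is the reverse of what it was in the wooden tray. Stand each wagon on its wheels in about the middle of its lane and pointing along it, and never tip one over; the coloured tabs on the wooden tray show which wagon started in which lane.

Things in the scene. Friction and masses are not known exactly. Their poses are not given: they have to be found in the camera images.
- wagon_red_mid (a point): Centre (half-way up) of the model wagon: red goods van, flat sides, brown doors, red roof. 80 long (its x, 88 over the buffers) x 33 wide (its y) x 50 high, 90 g; it rests on its wheels, 25 below this point, and does not roll. Starts in a lane of the wooden tray, lengthwise, 35 or more clear of its neighbours; either end may lead at the finish.
- wagon_blue_mid (a point): Centre (half-way up) of the model wagon: blue container wagon, flat sides and top. 80 long (its x, 88 over the buffers) x 33 wide (its y) x 50 high, 90 g; it rests on its wheels, 25 below this point, and does not roll. Starts in a lane of the wooden tray, lengthwise, 35 or more clear of its neighbours; either end may lead at the finish.
- wagon_yellow_mid (a point): Centre (half-way up) of the model wagon: yellow covered hopper, flat sides, three round dark hatches on top. 80 long (its x, 88 over the buffers) x 33 wide (its y) x 50 high, 90 g; it rests on its wheels, 25 below this point, and does not roll. Starts in a lane of the wooden tray, lengthwise, 35 or more clear of its neighbours; either end may lead at the finish.
- wagon_green_mid (a point): Centre (half-way up) of the model wagon: green tank wagon, a lying round tank (33 diameter, its axis along the wagon and at the height of this point). 80 long (its x, 88 over the buffers) x 33 wide (its y) x 50 high, 90 g; it rests on its wheels, 25 below this point, and does not roll. Starts in a lane of the wooden tray, lengthwise, 35 or more clear of its neighbours; either end may lead at the finish.
- tab_red: Flat red marker tab, 12 x 34 x 3, fixed on the far rim of the wooden tray at the end of the lane in which the red wagon starts (64 from the lane's centre along the tray's +x). It stays put and keeps showing that wagon's starting lane. Origin at the centre of its underside.
- tab_blue: Flat blue marker tab, 12 x 34 x 3, fixed on the far rim of the wooden tray at the end of the lane in which the blue wagon starts (64 from the lane's centre along the tray's +x). It stays put and keeps showing that wagon's starting lane. Origin at the centre of its underside.
- tab_yellow: Flat yellow marker tab, 12 x 34 x 3, fixed on the far rim of the wooden tray at the end of the lane in which the yellow wagon starts (64 from the lane's centre along the tray's +x). It stays put and keeps showing that wagon's starting lane. Origin at the centre of its underside.
- tab_green: Flat green marker tab, 12 x 34 x 3, fixed on the far rim of the wooden tray at the end of the lane in which the green wagon starts (64 from the lane's centre along the tray's +x). It stays put and keeps showing that wagon's starting lane. Origin at the centre of its underside.
- rack_a: Starting tray: light wood, grey lanes, 128 x 324, tabs on its far rim. Fixed. Four lanes 76 wide, 104 long along its x, centred at x = 0, y = -120, -40, 40, 120; lane floor 8 above the origin; strips 4 wide, 4 high between and around the lanes. Origin at the underside, below the middle of the lanes; x away from the robot, y to its left, within 0.1 rad. 
- rack_b: Carrying tray: black, white lanes, 112 x 324, empty; nearer or farther than the wooden one. Fixed. Four lanes 76 wide, 104 long along its x, centred at x = 0, y = -120, -40, 40, 120; lane floor 8 above the origin; strips 4 wide, 4 high between and around the lanes. Origin at the underside, below the middle of the lanes; x away from the robot, y to its left, within 0.1 rad. 
There are look-alikes about, which are no part of the job. Of the things that look like the part that bears wagon_yellow_mid, the largest one is meant.

How it is judged (in metres and radians):
At the end, for the whole second after the job is handed in: Each wagon rests released in the black tray, in the lane at -y if it started in the wooden tray's lane at y: within 15 mm of the lane centre along and across, on the lane floor (not on a strip), upright within 0.12 rad, along the lane within 0.3 rad, either way round (((y of tab_red in the frame of rack_a between -0.15 and -0.09 m and y of wagon_red_mid in the frame of rack_b between 0.105 and 0.135 m) or (y of tab_red in the frame of rack_a between -0.07 and -0.01 m and y of wagon_red_mid in the frame of rack_b between 0.025 and 0.055 m) or (y of tab_red in the frame of rack_a between 0.01 and 0.07 m and y of wagon_red_mid in the frame of rack_b between -0.055 and -0.025 m) or (y of tab_red in the frame of rack_a between 0.09 and 0.15 m and y of wagon_red_mid in the frame of rack_b between -0.135 and -0.105 m)) and x of wagon_red_mid in the frame of rack_b between -0.015 and 0.015 m and z of wagon_red_mid in the frame of rack_b between 0.028 and 0.0365 m and angle between each of wagon_red_mid, wagon_blue_mid, wagon_yellow_mid, wagon_green_mid's own z axis and vertical below 0.12 rad and angle between the x axis of each of wagon_red_mid, wagon_blue_mid, wagon_yellow_mid, wagon_green_mid and the x axis of rack_b, either way round below 0.3 rad and linear speed of each of wagon_red, wagon_blue, wagon_yellow, wagon_green below 0.02 m/s and ((y of tab_blue in the frame of rack_a between -0.15 and -0.09 m and y of wagon_blue_mid in the frame of rack_b between 0.105 and 0.135 m) or (y of tab_blue in the frame of rack_a between -0.07 and -0.01 m and y of wagon_blue_mid in the frame of rack_b between 0.025 and 0.055 m) or (y of tab_blue in the frame of rack_a between 0.01 and 0.07 m and y of wagon_blue_mid in the frame of rack_b between -0.055 and -0.025 m) or (y of tab_blue in the frame of rack_a between 0.09 and 0.15 m and y of wagon_blue_mid in the frame of rack_b between -0.135 and -0.105 m)) and x of wagon_blue_mid in the frame of rack_b between -0.015 and 0.015 m and z of wagon_blue_mid in the frame of rack_b between 0.028 and 0.0365 m and ((y of tab_yellow in the frame of rack_a between -0.15 and -0.09 m and y of wagon_yellow_mid in the frame of rack_b between 0.105 and 0.135 m) or (y of tab_yellow in the frame of rack_a between -0.07 and -0.01 m and y of wagon_yellow_mid in the frame of rack_b between 0.025 and 0.055 m) or (y of tab_yellow in the frame of rack_a between 0.01 and 0.07 m and y of wagon_yellow_mid in the frame of rack_b between -0.055 and -0.025 m) or (y of tab_yellow in the frame of rack_a between 0.09 and 0.15 m and y of wagon_yellow_mid in the frame of rack_b between -0.135 and -0.105 m)) and x of wagon_yellow_mid in the frame of rack_b between -0.015 and 0.015 m and z of wagon_yellow_mid in the frame of rack_b between 0.028 and 0.0365 m and ((y of tab_green in the frame of rack_a between -0.15 and -0.09 m and y of wagon_green_mid in the frame of rack_b between 0.105 and 0.135 m) or (y of tab_green in the frame of rack_a between -0.07 and -0.01 m and y of wagon_green_mid in the frame of rack_b between 0.025 and 0.055 m) or (y of tab_green in the frame of rack_a between 0.01 and 0.07 m and y of wagon_green_mid in the frame of rack_b between -0.055 and -0.025 m) or (y of tab_green in the frame of rack_a between 0.09 and 0.15 m and y of wagon_green_mid in the frame of rack_b between -0.135 and -0.105 m)) and x of wagon_green_mid in the frame of rack_b between -0.015 and 0.015 m and z of wagon_green_mid in the frame of rack_b between 0.028 and 0.0365 m); the robot touches nothing.
It fails at once if the red wagon is tipped over (angle between wagon_red_mid's own z axis and vertical above 1 rad).
It fails at once if the blue wagon is tipped over (angle between wagon_blue_mid's own z axis and vertical above 1 rad).
It fails at once if the yellow wagon is tipped over (angle between wagon_yellow_mid's own z axis and vertical above 1 rad).
It fails at once if the green wagon is tipped over (angle between wagon_green_mid's own z axis and vertical above 1 rad).
It also fails if it takes over 93 s, if anything falls off the work surface, if the arm or the gripper's body presses on something with over 40 N, if the wrist force passes 120 N, or if a joint passes its speed limit or range.

## Working session

There is one attempt and no reset: what is moved stays moved. The work goes in short steps, Python scripts to look and compute and a tool call to move; the robot and the scene stay as the last step left them, time stands still between calls to the robot, and variables do not carry over. Pictures are saved under pics/ and viewed, at most 14 in all, crops included, and the job is handed in when it is done.

Besides the shell and the picture viewer there is one more tool, called after "Call:" in YAML: its name, and indented under it one key for each argument. step_arm: Moves the arm, as the interface text tells. Its arguments: {"type":"object","properties":{"commands":{"type":"string"},"newtons":{"type":"number"}},"required":["commands"]}

```bash
mkdir -p pics; ls
python3 - <<'E'
from rig import *
import cv2,numpy as np
s=sense();print(s['time_s'],s['eef_pos'],s['ee_rot'],s['force'])
for n in("scene","top"):
    im=capture(n);cv2.imwrite(f'pics/{n}0.png',im[:,:,::-1]);m=camera_model(n);print(n,m)
E
```

```text
pics
0.0 [ 221.08540195 -475.92022076  247.71063329] [-6.65203783e-04  9.76459093e-01  2.15701641e-01  7.89253276e-06] [ 0.23813377 -0.30007725  0.02854792]
scene {'mtx': array([[555.9518204 ,   0.        , 312.60563351],
       [  0.        , 555.9518204 , 239.74850206],
       [  0.        ,   0.        ,   1.        ]]), 'eye': array([1199.31825612,  -31.92358151,  539.68950876]), 'rotation': array([-0.3350618 ,  0.68701698,  0.58033165, -0.28099188])}
top {'mtx': array([[506.23942444,   0.        , 319.13466742],
       [  0.        , 506.23942444, 243.622392  ],
       [  0.        ,   0.        ,   1.        ]]), 'eye': array([523.53729759,  78.31540724, 789.81795158]), 'rotation': array([-0.01979715,  0.71264232, -0.69934978,  0.05156429])}
```

View pics/scene0.png

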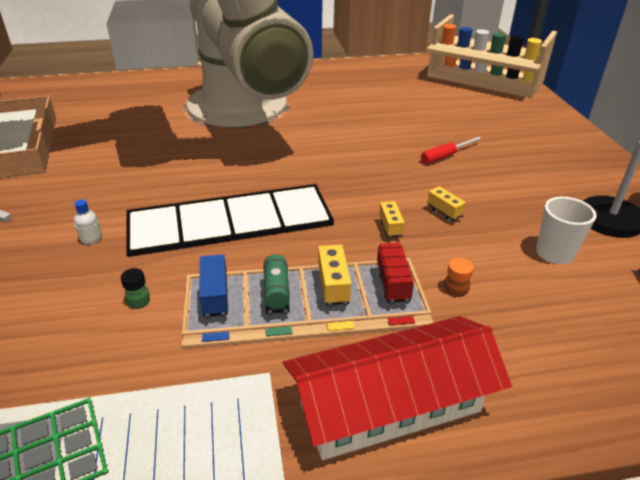

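View pics/top0.png

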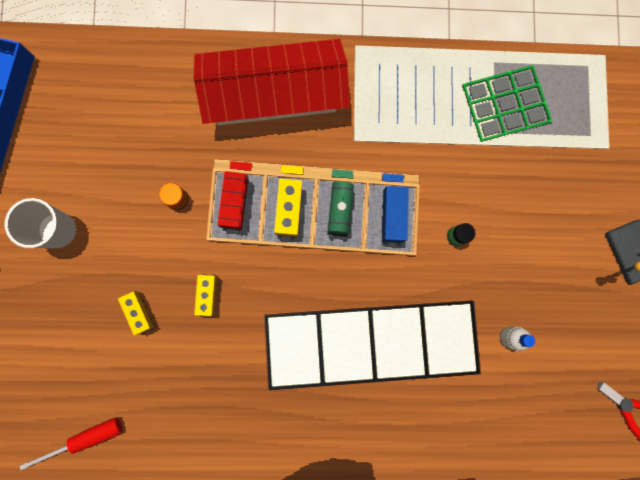

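The yellow candidates in the top picture are the tray wagon at (289,207) and two small hoppers at (205,296) and (135,313). I choose the tray one because it is the largest and stands in the lane with the yellow tab. From robot left to right (top-image left to right) the tray holds red, yellow, green, blue. The empty black tray is nearer the robot, centred about (372,345).

```bash
cat > h.py <<'E'
from rig import *
import cv2,numpy as np
from scipy.spatial.transform import Rotation as R
from scipy.optimize import minimize
def proj(cam,P):
    m=camera_model(cam);q=np.array(m['rotation']);r=R.from_quat(q[[1,2,3,0]])
    c=r.inv().apply(np.atleast_2d(P)-m['eye']);p=c@m['mtx'].T
    return p[:,:2]/p[:,2:]
def ray(cam,uv,z):
    m=camera_model(cam);q=np.array(m['rotation']);r=R.from_quat(q[[1,2,3,0]])
    d=r.apply(np.linalg.inv(m['mtx'])@[uv[0],uv[1],1]);return m['eye']+d*(z-m['eye'][2])/d[2]
def box(x,y,a,L,W,z0,z1):
    P=np.array([[i*L/2,j*W/2,k] for i in(-1,1) for j in(-1,1) for k in(z0,z1)])
    P[:,:2]=P[:,:2]@np.array([[np.cos(a),np.sin(a)],[-np.sin(a),np.cos(a)]])+[x,y];return P
def fit(cam,mask,x0,L,W,z0,z1):
    S=4
    big=cv2.resize(mask.astype(np.uint8),None,fx=S,fy=S,interpolation=cv2.INTER_NEAREST)
    def cost(p):
        h=cv2.convexHull(((proj(cam,box(*p[:2],p[2]/300,L,W,z0,z1))+.5)*S).round().astype(np.int32))
        im=np.zeros_like(big);cv2.fillConvexPoly(im,h,1);return 1-(im&big).sum()/(im|big).sum()
    sx=np.array([[0,0,0],[12,0,0],[0,12,0],[0,0,25]])+np.r_[x0,0]
    b=minimize(cost,np.r_[x0,0],method='Nelder-Mead',options=dict(initial_simplex=sx,xatol=.1,fatol=1e-5))
    return b.x*[1,1,1/300],1-b.fun
E
python3 - <<'E'
from h import *
capture("top")
def best(l,uv):
    r=[t for t in trace("top",l)];return min(r,key=lambda t:np.hypot(*(np.array(t['rect'][:2])-uv)))
for l,uv in[("wagon_red_mid",(234,200)),("wagon_yellow_mid",(289,207)),("wagon_green_mid",(341,208)),("wagon_blue_mid",(396,215))]:
    t=best(l,uv);x0=ray("top",t['rect'][:2],40)[:2]
    print(l,t['score'],t['rect'],fit("top",t['mask'],x0,82,33,10,58))
for l,uv,L in[("rack_b",(372,345),112),("rack_a",(314,207),128)]:
    t=best(l,uv);m=t['mask'].astype(np.uint8);c=max(cv2.findContours(m,0,2)[0],key=cv2.contourArea)
    h=np.zeros_like(m);cv2.fillConvexPoly(h,cv2.convexHull(c),1)
    p,q=fit("top",h,ray("top",t['rect'][:2],5)[:2],L,324,0,12);print(l,t['score'],t['rect'],p,q)
    a=p[2]
    for y in(120,40,-40,-120):print('  lane',y,p[:2]+[-y*np.sin(a),y*np.cos(a)])
im=capture("top")[135:265,190:440];cv2.imwrite('pics/crop.png',cv2.resize(im,None,fx=3,fy=3)[:,:,::-1])
E
```

```text
wagon_red_mid 0.69 [233.3, 201.3, 24.5, 59.5] (array([ 6.61436084e+02,  1.75723024e+02, -7.76714575e-02]), np.float64(0.8995442837329106))
wagon_yellow_mid 0.57 [289.1, 209.9, 30.9, 57.3] (array([ 6.52532901e+02,  9.21732518e+01, -6.12711483e-02]), np.float64(0.9408464836267445))
wagon_green_mid 0.65 [341.9, 209.4, 29.7, 60.3] (array([ 6.51449473e+02,  1.44944032e+01, -7.09580299e-02]), np.float64(0.8575530035335689))
wagon_blue_mid 0.68 [395.8, 216.9, 26.5, 59.1] (array([ 6.46135252e+02, -6.86634467e+01, -1.32765355e-02]), np.float64(0.8754346891728207))
rack_b 0.62 [373.7, 345.1, 214.6, 95.0] [ 4.50821119e+02 -4.00565943e+01  8.35955134e-02] 0.9860199372560549
  lane 120 [440.80133651  79.52435724]
  lane 40 [ 4.47481191e+02 -1.96277106e-01]
  lane -40 [454.16104588 -79.91691146]
  lane -120 [ 460.84090057 -159.63754581]
rack_a 0.67 [313.4, 206.3, 209.9, 96.5] [ 6.60930995e+02  5.17598426e+01 -4.83871317e-02] 0.9882846822220053
  lane 120 [666.73518571 171.61939117]
  lane 40 [662.86572552  91.71302548]
  lane -40 [658.99626533  11.80665979]
  lane -120 [655.12680514 -68.0997059 ]
```

View pics/crop.png

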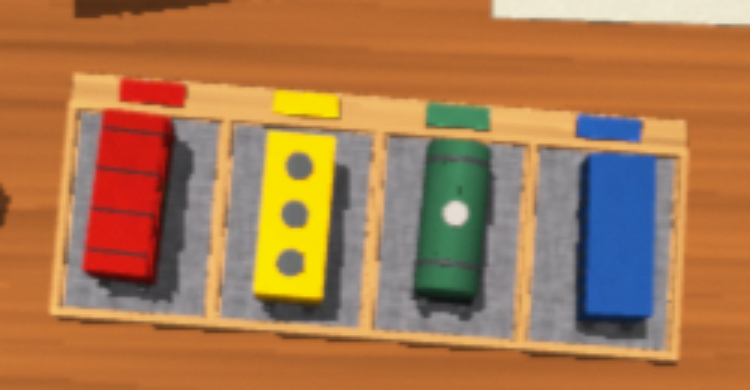

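The crop shows the chosen red, yellow, green and blue wagons, each below its own tab and upright in its lane. Next is one cross-check with colour masks, including from the scene camera.

Run:
```python
from h import *
W=dict(red=(661,176,0),yellow=(652,92,28),green=(651,14,75),blue=(646,-69,110))
for cam in("top","scene"):
    hsv=cv2.cvtColor(capture(cam),cv2.COLOR_RGB2HSV)
    for n,(x,y,hu) in W.items():
        d=np.abs(hsv[...,0].astype(int)-hu);d=np.minimum(d,180-d)
        m=((d<14)&(hsv[...,1]>110)&(hsv[...,2]>35)).astype(np.uint8)
        roi=np.zeros_like(m);cv2.fillConvexPoly(roi,cv2.convexHull(proj(cam,box(x,y,-.06,104,60,12,62)).astype(np.int32)),1)
        k,lab,st,_=cv2.connectedComponentsWithStats(m&roi);i=1+st[1:,4].argmax()
        c=cv2.findContours((lab==i).astype(np.uint8),0,2)[0][0];h=np.zeros_like(m);cv2.fillConvexPoly(h,cv2.convexHull(c),1)
        p,q=fit(cam,h,(x,y),80,33,16.5 if n=='green' else 20,49.5 if n=='green' else 58);print(cam,n,p.round(3),round(q,3))
```

```text
top red [ 6.62473e+02  1.75638e+02 -8.40000e-02] 0.969
top yellow [ 6.52959e+02  9.31900e+01 -7.00000e-02] 0.926
top green [ 6.62308e+02  1.37460e+01 -1.71000e-01] 0.52
top blue [ 6.47515e+02 -6.84710e+01 -2.00000e-02] 0.955
scene red [6.56185e+02 1.78502e+02 4.43000e-01] 0.651
scene yellow [6.45971e+02 9.72160e+01 2.69000e-01] 0.802
scene green [ 5.93127e+02 -2.04800e+00 -7.10000e-02] 0.002
scene blue [ 6.40308e+02 -6.95060e+01 -1.60000e-02] 0.913
```

Call:
step_arm:
  commands: "0.7 67.5 -40.6 9.8 0 0 0.435;0.7 67.5 -40.6 9.8 0 0 0.435;0.7 67.5 -40.6 9.8 0 0 0.435;0.7 67.5 -40.6 9.8 0 0 0.435;0.7 67.5 -40.6 9.8 0 0 0.435;0.7 67.5 -40.6 9.8 0 0 0.435;0.7 67.5 -40.6 9.8 0 0 0.435;0.7 67.5 -40.6 9.8 0 0 0.435;0.7 67.5 -40.6 9.8 0 0 0.435;0.7 67.5 -40.6 9.8 0 0 0.435;0.7 67.5 -40.6 9.8 0 0 0.435;0.7 67.5 -40.6 9.8 0 0 0.435;0.7 67.5 -40.6 9.8 0 0 0.435;0.7 67.5 -40.6 9.8 0 0 0.435;0.7 67.5 -40.6 9.8 0 0 0.435;0.7 67.5 -40.6 9.8 0 0 0.435;0.7 67.5 -40.6 9.8 0 0 0.435;0.7 67.5 -40.6 9.8 0 0 0.435;0.7 67.5 -40.6 9.8 0 0 0.435;0.7 67.5 -40.6 9.8 0 0 0.435"
  newtons: 25

```text
time_s: 2.27
eef_pos: [663.3, 181.4, 148.1]
ee_rot: [-0.001, 1.0, 0.002, -0.001]
force: [-1.0, -0.0, -0.0]
grip_width: 0.702
grip_force: 0.0
```

Call:
step_arm:
  commands: "0.7 0 0 0 0 0 0.08;0.7 0 0 5 0 0 0.08;0.7 0 0 5 0 0 0.08;0.7 0 0 5 0 0 0.08;0.7 0 0 5 0 0 0.08;0.7 0 0 5 0 0 0.08"

```text
time_s: 2.77
eef_pos: [663.1, 176.2, 102.4]
ee_rot: [-0.0, 0.999, -0.04, 0.001]
force: [0.9, 1.0, -0.4]
grip_width: 0.703
grip_force: 0.0
```

Run:
```python
from h import *
s=sense();print(s['eef_pos'],s['ee_rot'],s['force'])
for n in("scene","top"):
    im=capture(n);c=im[200:360,150:480] if n=="scene" else im[130:290,180:450]
    cv2.imwrite(f'pics/{n}1.png',cv2.resize(c,None,fx=2.3,fy=2.3)[:,:,::-1])
```

```text
[663.10764704 176.19084104 102.4274177 ] [-1.59680457e-04  9.99193076e-01 -4.01406006e-02  1.37950511e-03] [ 0.92354309  0.98803025 -0.40593115]
```

View pics/scene1.png

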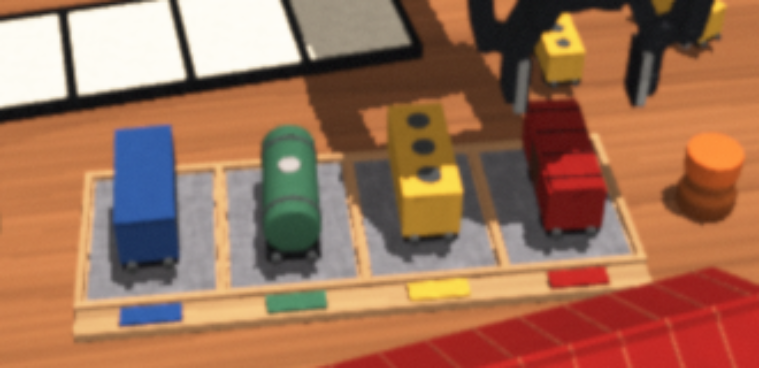

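The picture shows the open fingers straddling the red van's line at about (585,90), with the neighbouring wagons clear. I go down, close and lift.

Call:
step_arm:
  commands: "0.7 0 0 2.5 0 0 0;0.7 0 0 5 0 0 0;0.7 0 0 6.5 0 0 0;0.7 0 0 6.5 0 0 0;0.7 0 0 6.5 0 0 0;0.3 0 0 6.5 0 0 0;0.3 0 0 6.5 0 0 0;0.3 0 0 6.5 0 0 0;0.3 0 0 6.5 0 0 0;0.3 0 0 6.5 0 0 0;0.3 0 0 6.5 0 0 0;0.3 0 0 6.5 0 0 0;0.3 0 0 6.5 0 0 0"
  newtons: 25

```text
time_s: 3.95
eef_pos: [663.3, 176.4, 37.3]
ee_rot: [-0.0, 0.999, -0.04, 0.002]
force: [-0.5, -0.9, 6.5]
grip_width: 0.38
grip_force: 26.5
```

Call:
step_arm:
  commands: "0.3 0 0 -2 0 0 0;0.3 0 0 -5 0 0 0;0.3 0 0 -8 0 0 0;0.3 0 0 -8 0 0 0;0.3 -4 8 -8 0 0 -0.05;0.3 -17.4 35.1 -8 0 0 -0.164;0.3 -17.4 35.1 -8 0 0 -0.164;0.3 -17.4 35.1 -8 0 0 -0.164;0.3 -17.4 35.1 -8 0 0 -0.164;0.3 -17.4 35.1 -8 0 0 -0.164;0.3 -17.4 35.1 -8 0 0 -0.164;0.3 -17.4 35.1 -8 0 0 -0.164;0.3 -17.4 35.1 -8 0 0 -0.164;0.3 -17.4 35.1 -8 0 0 -0.164;0.3 -17.4 35.1 -8 0 0 -0.164;0.3 -17.4 35.1 -6 0 0 -0.164;0.3 -17.4 35.1 -4 0 0 -0.164;0.3 -17.4 35.1 -4 0 0 -0.164;0.3 -17.4 35.1 -4 0 0 -0.164"

```text
time_s: 5.53
eef_pos: [460.7, -158.9, 75.2]
ee_rot: [-0.0, 0.999, 0.042, -0.001]
force: [0.2, -0.1, -0.4]
grip_width: 0.38
grip_force: 25.6
```

Run:
```python
from h import *
s=sense();print(s['eef_pos'],s['ee_rot'],s['force'])
im=capture("top")[270:410,250:490];im2=capture("scene")[130:350,60:480]
a=cv2.resize(im,(800,466));b=cv2.resize(im2,(800,419))
cv2.imwrite('pics/p2.png',np.vstack([a,b])[:,:,::-1][::1] if 0 else cv2.resize(np.vstack([a,b]),(540,598))[:,:,::-1])
```

```text
[ 460.71070631 -158.94440558   75.18442211] [-4.55503273e-04  9.99110814e-01  4.21550074e-02 -5.74178984e-04] [ 0.16423565 -0.08827313 -0.36358622]
```

View pics/p2.png

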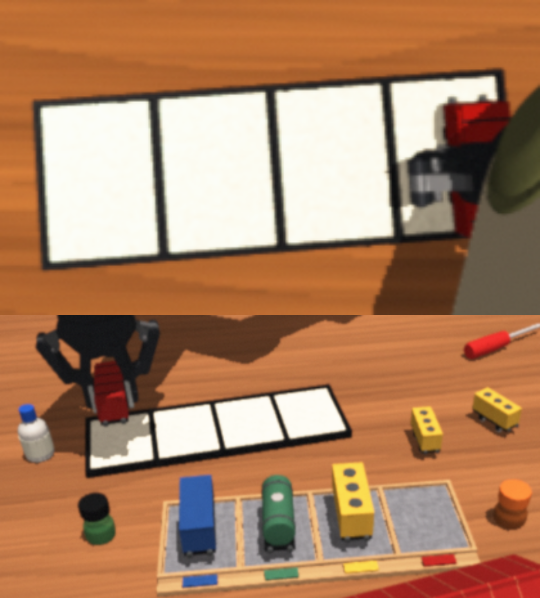

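The red van is held level over the black tray's rightmost lane (about (470,150) in the upper half of the picture). I lower it and release.

Call:
step_arm:
  commands: "0.3 0 0 2 0 0 0;0.3 0 0 3.2 0 0 0;0.3 0 0 3.9 0 0 0;0.3 0 0 3.9 0 0 0;0.3 0 0 3.9 0 0 0;0.65 0 0 3.9 0 0 0;0.65 0 0 3.9 0 0 0;0.65 0 0 3.9 0 0 0;0.65 0 0 3.9 0 0 0;0.65 0 0 2 0 0 0;0.65 0 0 -1 0 0 0;0.65 0 0 -5 0 0 0;0.65 0 0 -7 0 0 -0.0;0.65 0 0 -7 0 0 0;0.65 0 0 -7 0 0 0.084;0.65 0 0 -7 0 0 0.084"

```text
time_s: 6.97
eef_pos: [460.6, -159.4, 145.0]
ee_rot: [-0.0, 1.0, -0.002, -0.0]
force: [-1.1, 1.6, -1.1]
grip_width: 0.647
grip_force: 0.0
```

Call:
step_arm:
  commands: "0.7 19.2 -25.2 0 0 0 0.065;0.7 19.2 -25.2 0 0 0 0.065;0.7 19.2 -25.2 0 0 0 0.065;0.7 19.2 -25.2 0 0 0 0.065;0.7 19.2 -25.2 0 0 0 0.065;0.7 19.2 -25.2 0 0 0 0.065;0.7 19.2 -25.2 0 0 0 0.065;0.7 19.2 -25.2 0 0 0 0.065;0.7 19.2 -25.2 0 0 0 0.065;0.7 19.2 -25.2 0 0 0 0.065;0.7 19.2 -25.2 2 0 0 0.065;0.7 19.2 -25.2 4 0 0 0.065;0.7 19.2 -25.2 4 0 0 0.065"

```text
time_s: 8.05
eef_pos: [650.4, 91.2, 101.0]
ee_rot: [0.0, 0.999, -0.033, -0.004]
force: [-0.2, -0.8, -0.1]
grip_width: 0.701
grip_force: 0.0
```

Run:
```python
from h import *
s=sense();print(s['eef_pos'])
im=capture("top");im2=capture("scene")
a=cv2.resize(im[130:410,180:500],(600,525));b=cv2.resize(im2[130:350,60:480],(800,419))
hsv=cv2.cvtColor(im,cv2.COLOR_RGB2HSV);d=np.minimum(hsv[...,0],180-hsv[...,0].astype(int))
m=((d<8)&(hsv[...,1]>150)).astype(np.uint8);m[:290]=0;m[:,:420]=0;m[400:]=0;m[:,500:]=0
k,lab,st,_=cv2.connectedComponentsWithStats(m);i=1+st[1:,4].argmax()
print(st[i],fit("top",lab==i,(461,-160),80,33,20,58))
cv2.imwrite('pics/p3.png',b[:,:,::-1])
```

```text
[650.38145282  91.21626719 100.98802162]
[ 441  314   31   57 1449] (array([ 4.59273895e+02, -1.58767062e+02,  7.83126536e-02]), np.float64(0.8490130735708793))
```

View pics/p3.png

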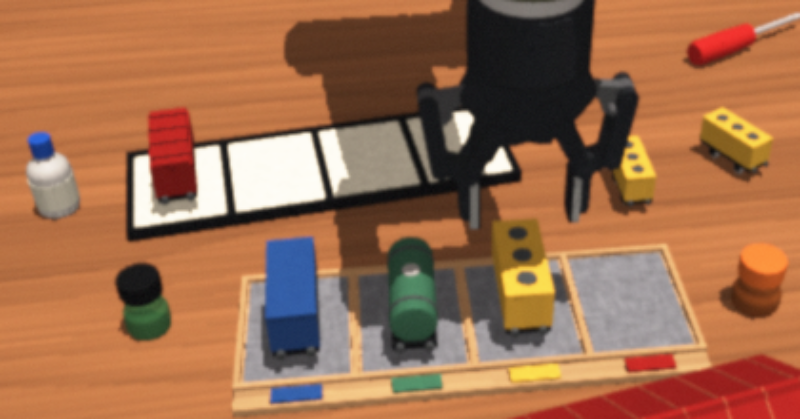

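Red stands squarely in its lane, and the fingers straddle yellow at about (525,210). I go down and grip.

Call:
step_arm:
  commands: "0.7 0.2 0 2.5 0 0 0;0.7 0.2 0 5 0 0 0;0.7 0.2 0 6.9 0 0 0;0.7 0.2 0 6.9 0 0 0;0.7 0.2 0 6.9 0 0 0;0.3 0.2 0 6.9 0 0 0;0.3 0.2 0 6.9 0 0 0;0.3 0.2 0 6.9 0 0 0;0.3 0.2 0 6.9 0 0 0;0.3 0.2 0 6.9 0 0 0;0.3 0.2 0 6.9 0 0 0;0.3 0.2 0 6.9 0 0 0"

```text
time_s: 9.15
eef_pos: [655.8, 92.2, 38.5]
ee_rot: [0.0, 0.999, -0.033, 0.002]
force: [-1.3, -0.3, 7.7]
grip_width: 0.382
grip_force: 26.2
```

Call:
step_arm:
  commands: "0.3 0 0 -2 0 0 0;0.3 0 0 -5 0 0 0;0.3 0 0 -8 0 0 0;0.3 0 0 -8 0 0 0;0.3 -4 4 -8 0 0 -0.05;0.3 -18.8 18.5 -8 0 0 -0.149;0.3 -18.8 18.5 -8 0 0 -0.149;0.3 -18.8 18.5 -8 0 0 -0.149;0.3 -18.8 18.5 -8 0 0 -0.149;0.3 -18.8 18.5 -8 0 0 -0.149;0.3 -18.8 18.5 -8 0 0 -0.149;0.3 -18.8 18.5 -8 0 0 -0.149;0.3 -18.8 18.5 -8 0 0 -0.149;0.3 -18.8 18.5 -6 0 0 -0.149;0.3 -18.8 18.5 -4 0 0 -0.149;0.3 -18.8 18.5 -4 0 0 -0.149;0.3 -18.8 18.5 -4 0 0 -0.149"

```text
time_s: 10.57
eef_pos: [455.5, -79.4, 76.1]
ee_rot: [-0.0, 0.999, 0.042, -0.001]
force: [1.2, 0.2, -0.3]
grip_width: 0.38
grip_force: 25.3
```

Call:
step_arm:
  commands: "0.3 0 0 2 0 0 0;0.3 0 0 3.2 0 0 0;0.3 0 0 3.9 0 0 0;0.3 0 0 3.9 0 0 0;0.3 0 0 3.9 0 0 0;0.65 0 0 3.9 0 0 0;0.65 0 0 3.9 0 0 0;0.65 0 0 3.9 0 0 0;0.65 0 0 3.9 0 0 0;0.65 0 0 2 0 0 0;0.65 0 0 -1 0 0 0;0.65 0 0 -5 0 0 0;0.65 0 0 -7 0 0 0;0.65 0 0 -7 0 0 0;0.65 0 0 -7 0 0 0.084;0.65 0 0 -7 0 0 0.084;0.65 0 0 -7 0 0 0.084"

```text
time_s: 11.98
eef_pos: [454.8, -80.0, 145.7]
ee_rot: [-0.0, 1.0, 0.001, -0.001]
force: [-0.0, 0.3, -0.6]
grip_width: 0.651
grip_force: 0.0
```

Call:
step_arm:
  commands: "0.7 19.6 -9.5 0 0 0 0.07;0.7 19.6 -9.5 0 0 0 0.07;0.7 19.6 -9.5 0 0 0 0.07;0.7 19.6 -9.5 0 0 0 0.07;0.7 19.6 -9.5 0 0 0 0.07;0.7 19.6 -9.5 0 0 0 0.07;0.7 19.6 -9.5 0 0 0 0.07;0.7 19.6 -9.5 0 0 0 0.07;0.7 19.6 -9.5 2 0 0 0.07;0.7 19.6 -9.5 4 0 0 0.07;0.7 19.6 -9.5 4 0 0 0.07;0.7 19.6 -9.5 4 0 0 0.07;0.7 19.6 -9.5 4 0 0 0.07"

```text
time_s: 13.07
eef_pos: [651.2, 14.3, 107.7]
ee_rot: [0.0, 0.999, -0.035, 0.001]
force: [-0.3, 0.4, -0.3]
grip_width: 0.701
grip_force: 0.0
```

Run:
```python
from h import *
s=sense();print(s['eef_pos'])
im2=capture("scene")
b=cv2.resize(im2[130:350,60:480],(800,419))
cv2.imwrite('pics/p4.png',b[:,:,::-1])
```

```text
[651.22681561  14.3331284  107.72626835]
```

View pics/p4.png

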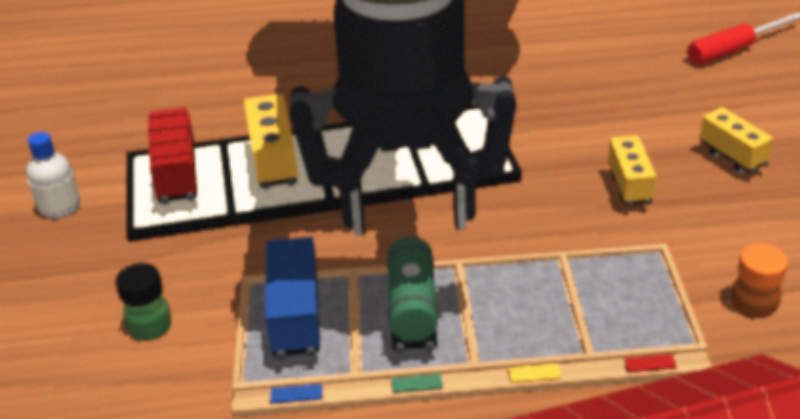

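Yellow stands well in its lane, and the fingers are centred on the tank at about (410,210). I grip the tank at its axis height.

Call:
step_arm:
  commands: "0.7 0 0 2.5 0 0 0;0.7 0 0 5 0 0 0;0.7 0 0 7 0 0 0;0.7 0 0 7.6 0 0 0;0.7 0 0 7.6 0 0 0;0.7 0 0 7.6 0 0 0;0.3 0 0 7.6 0 0 0;0.3 0 0 7.6 0 0 0;0.3 0 0 7.6 0 0 0;0.3 0 0 7.6 0 0 0;0.3 0 0 7.6 0 0 0;0.3 0 0 7.6 0 0 0;0.3 0 0 7.6 0 0 0"
  newtons: 30

```text
time_s: 14.2
eef_pos: [651.9, 14.7, 31.9]
ee_rot: [0.0, 0.999, -0.035, 0.001]
force: [-1.3, -0.3, 7.1]
grip_width: 0.378
grip_force: 29.4
```

Call:
step_arm:
  commands: "0.3 0 0 -2 0 0 0;0.3 0 0 -5 0 0 0;0.3 0 0 -8 0 0 0;0.3 0 0 -8 0 0 0;0.3 -4 0.6 -8 0 0 -0.05;0.3 -20.2 2.9 -8 0 0 -0.154;0.3 -20.2 2.9 -8 0 0 -0.154;0.3 -20.2 2.9 -8 0 0 -0.154;0.3 -20.2 2.9 -8 0 0 -0.154;0.3 -20.2 2.9 -8 0 0 -0.154;0.3 -20.2 2.9 -8 0 0 -0.154;0.3 -20.2 2.9 -8 0 0 -0.154;0.3 -20.2 2.9 -6 0 0 -0.154;0.3 -20.2 2.9 -4 0 0 -0.154;0.3 -20.2 2.9 -4 0 0 -0.154;0.3 -20.2 2.9 -4 0 0 -0.154"

```text
time_s: 15.53
eef_pos: [448.3, 0.1, 70.1]
ee_rot: [-0.0, 0.999, 0.042, -0.0]
force: [-1.2, 0.1, -0.4]
grip_width: 0.382
grip_force: 30.0
```

Run:
```python
from h import *
s=sense();print(s['eef_pos'])
im2=capture("scene")
cv2.imwrite('pics/p5.png',cv2.resize(im2[130:350,60:480],(800,419))[:,:,::-1])
```

```text
[4.48294815e+02 1.28709821e-01 7.00990284e+01]
```

View pics/p5.png

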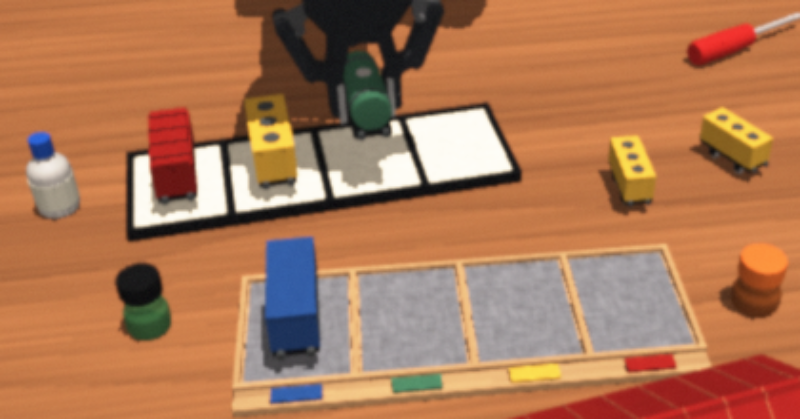

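The tank is held upright over its lane at about (368,95), so I lower and release it.

Call:
step_arm:
  commands: "0.3 0 0 2 0 0 0;0.3 0 0 3.2 0 0 0;0.3 0 0 3.9 0 0 0;0.3 0 0 3.9 0 0 0;0.3 0 0 3.9 0 0 0;0.65 0 0 3.9 0 0 0;0.65 0 0 3.9 0 0 0;0.65 0 0 3.9 0 0 0;0.65 0 0 3.9 0 0 0;0.65 0 0 2 0 0 0;0.65 0 0 -1 0 0 0;0.65 0 0 -5 0 0 0;0.65 0 0 -7 0 0 0;0.65 0 0 -7 0 0 0;0.65 0 0 -7 0 0 0.084;0.65 0 0 -7 0 0 0.084;0.65 0 0 -7 0 0 0.084"

```text
time_s: 17.0
eef_pos: [447.3, 0.2, 139.7]
ee_rot: [-0.0, 1.0, 0.001, -0.0]
force: [0.4, -0.2, -0.1]
grip_width: 0.652
grip_force: 0.0
```

Call:
step_arm:
  commands: "0.7 19.9 6.9 0 0 0 0.02;0.7 19.9 6.9 0 0 0 0.02;0.7 19.9 6.9 0 0 0 0.02;0.7 19.9 6.9 0 0 0 0.02;0.7 19.9 6.9 0 0 0 0.02;0.7 19.9 6.9 0 0 0 0.02;0.7 19.9 6.9 0 0 0 0.02;0.7 19.9 6.9 0 0 0 0.02;0.7 19.9 6.9 2 0 0 0.02;0.7 19.9 6.9 4 0 0 0.02;0.7 19.9 6.9 4 0 0 0.02;0.7 19.9 6.9 4 0 0 0.02"

```text
time_s: 18.0
eef_pos: [645.5, -68.3, 100.4]
ee_rot: [-0.0, 1.0, -0.01, -0.001]
force: [0.1, -0.8, 0.3]
grip_width: 0.7
grip_force: 0.0
```

Run:
```python
from h import *
s=sense();print(s['eef_pos'])
im2=capture("scene")
cv2.imwrite('pics/p6.png',cv2.resize(im2[130:350,60:480],(800,419))[:,:,::-1])
```

```text
[645.49204512 -68.31814723 100.36735326]
```

View pics/p6.png

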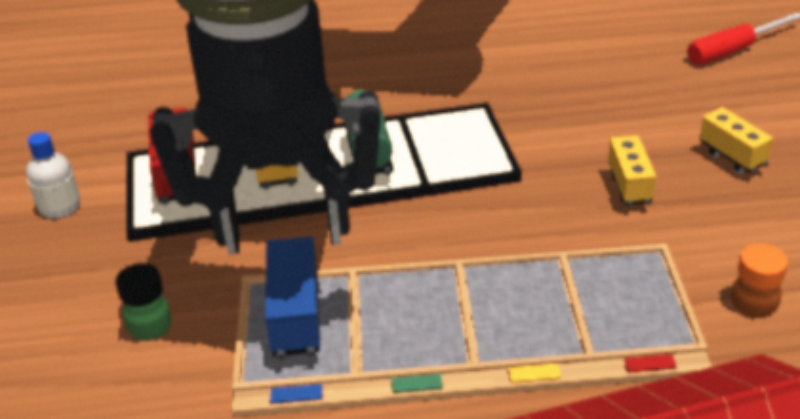

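The fingers straddle blue at about (285,225), clear of the green-capped jar at (140,290).

Call:
step_arm:
  commands: "0.7 0 0 2.5 0 0 0;0.7 0 0 5 0 0 0;0.7 0 0 6.4 0 0 0;0.7 0 0 6.4 0 0 0;0.7 0 0 6.4 0 0 0;0.3 0 0 6.4 0 0 0;0.3 0 0 6.4 0 0 0;0.3 0 0 6.4 0 0 0;0.3 0 0 6.4 0 0 0;0.3 0 0 6.4 0 0 0;0.3 0 0 6.4 0 0 0;0.3 0 0 6.4 0 0 0"

```text
time_s: 19.05
eef_pos: [647.5, -69.1, 38.3]
ee_rot: [0.0, 1.0, -0.01, 0.001]
force: [-1.2, -0.3, 7.2]
grip_width: 0.382
grip_force: 31.3
```

Call:
step_arm:
  commands: "0.3 0 0 -2 0 0 0;0.3 0 0 -5 0 0 0;0.3 0 0 -8 0 0 0;0.3 0 0 -8 0 0 0;0.3 -4 -3 -8 0 0 -0.05;0.3 -20.9 -14.4 -8 0 0 -0.104;0.3 -20.9 -14.4 -8 0 0 -0.104;0.3 -20.9 -14.4 -8 0 0 -0.104;0.3 -20.9 -14.4 -8 0 0 -0.104;0.3 -20.9 -14.4 -8 0 0 -0.104;0.3 -20.9 -14.4 -8 0 0 -0.104;0.3 -20.9 -14.4 -8 0 0 -0.104;0.3 -20.9 -14.4 -8 0 0 -0.104;0.3 -20.9 -14.4 -6 0 0 -0.104;0.3 -20.9 -14.4 -4 0 0 -0.104;0.3 -20.9 -14.4 -4 0 0 -0.104;0.3 -20.9 -14.4 -4 0 0 -0.104"

```text
time_s: 20.47
eef_pos: [441.1, 78.7, 76.1]
ee_rot: [-0.0, 0.999, 0.041, -0.001]
force: [1.3, -0.6, -0.4]
grip_width: 0.385
grip_force: 30.2
```

Call:
step_arm:
  commands: "0.3 0 0 2 0 0 0;0.3 0 0 3.2 0 0 0;0.3 0 0 3.9 0 0 0;0.3 0 0 3.9 0 0 0;0.3 0 0 3.9 0 0 0;0.65 0 0 3.9 0 0 0;0.65 0 0 3.9 0 0 0;0.65 0 0 3.9 0 0 0;0.65 0 0 3.9 0 0 0;0.65 0 0 2 0 0 0;0.65 0 0 -1 0 0 0;0.65 0 0 -5 0 0 0;0.65 0 0 -10 0 0 0;0.65 0 0 -15 0 0 0;0.65 0 -15 -15 0 0 0.084;0.65 0 -25 -15 0 0 0.084;0.65 0 -30 -15 0 0 0.084;0.65 0 -30 -15 0 0 0.084;0.65 0 -30 -15 0 0 0.084;0.65 0 -30 -15 0 0 0.084"

```text
time_s: 22.13
eef_pos: [419.0, 330.0, 224.4]
ee_rot: [-0.0, 1.0, -0.0, 0.0]
force: [0.7, -1.3, 0.9]
grip_width: 0.652
grip_force: 0.0
```

Run:
```python
from h import *
import time
s=sense();print(s['time_s'],s['eef_pos'])
im=capture("top")
cv2.imwrite('pics/p7.png',cv2.resize(im[280:410,240:500],(800,400))[:,:,::-1])
c=np.array([450.8,-40.06]);a=.0836
for l in("red","yellow","green","blue"):
    r=trace("top",f"wagon_{l}_mid")
    r=[t for t in r if 250<t['rect'][0]<490 and 290<t['rect'][1]<400]
    if r:
        t=r[0];p,q=fit("top",t['mask'],ray("top",t['rect'][:2],40)[:2],82,33,10,58);d=p[:2]-c
        print(l,t['score'],q,'rack:',d@[np.cos(a),np.sin(a)],d@[-np.sin(a),np.cos(a)],p[2]-a)
```

```text
22.1333 [418.95431403 329.99029164 224.36779558]
red 0.76 0.8721421387864566 rack: -0.7347206603849976 -120.82444637919706 -0.05224774448445358
yellow 0.96 0.9021993277802134 rack: -2.026143542070028 -41.243575142552174 -0.007137560693436226
green 0.84 0.8255560580520495 rack: 6.646663277387927 39.57178954666036 0.009101997938759487
blue 0.91 0.918662370460681 rack: 0.42736740316942523 120.32620808381137 -0.01222805162895256
```

View pics/p7.png

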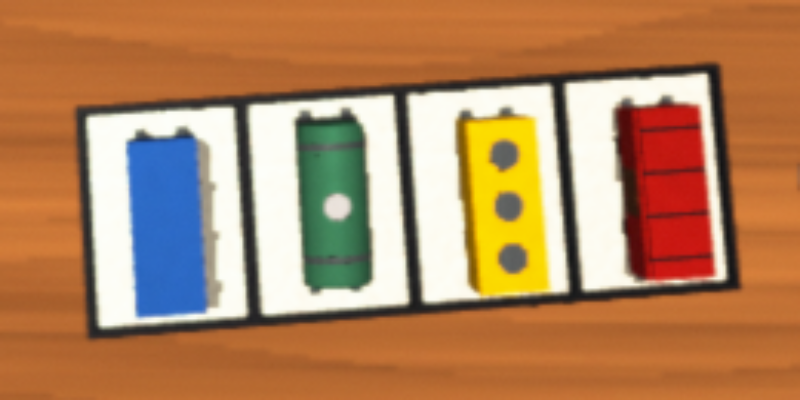

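All four wagons are upright in order blue, green, yellow, red from left to right, at about (168,225), (335,200), (505,205) and (670,190). Each is near the middle of its lane: the worst offset is about 7 mm, against the 15 mm allowed.

```bash
python3 -c "
from rig import *
print(finish_job())"
```

```text
the job is handed in; nothing more can be done
None
```

All four wagons stand upright in the black tray in reversed order (blue, green, yellow, red from left to right), each within about 7 mm of its lane centre by my last camera check; I handed the job in at about 22 s, and no verdict was returned.

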